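Pin the pipe cradle onto its support arm

ROBOT

A 6-joint arm with a two-finger parallel gripper is mounted at the origin on the work surface. World frame = base frame: x ahead of the robot, y to its left, z up, the work surface at z = 0. Lengths are in mm, angles in rad, forces in N, time in s.
With the tool pointing down it reaches from about 350 to 975 mm from the base axis. Payload 4.9 kg.
Tool frame: the origin (TCP) lies on the centre line of the jaws, within the pads' length; the fingertips stand 17 mm ahead of it and the grasp point (between the pads) lies 2 mm behind it; x points along the fingers, y is the direction in which the jaws open and shut, and the axes are right-handed (so a half turn about x gives the same grasp; the last joint's range is limited). The gripper opens to 85 mm and grips with 20 to 120 N. Pads are 22 mm wide; open, the fingers measure 114 mm over their backs; the gripper's body (76 mm by 85 mm) begins 54 mm behind the grasp point. The pads swing forward as they close: fully open they stand 13 mm farther back than shut.
Start: joints at [-0.119, 0.053, 1.613, -0, 1.476, -0.119], TCP at [624.981, 0.003, 248.304] pointing down, gripper open.
Joint ranges: [-3.01, 3.01], [-1.01, 2.22], [0.06, 2.58], [-1.02, 4.17], [0.09, 2.62], [-3.14, 3.14]. Speed limits (rad/s): [2.57, 2.57, 3.14, 3.14, 3.14, 3.14].

INTERFACE

Orientations are given as a rotation vector (axis times angle).
In Python, from rig import arm gives the robot as it stands.
- The arm moves only by the tool arm_command, never from a script. Its argument "motion" is a list that holds one entry, the list of rows, each a list of 7 numbers: the turn, a rotation vector about the world's x, y, z in degrees, then the shift along the world's x, y, z in m, then the closure, from 0 (fully open) to 1 (shut). In form: [[[ax, ay, az, x, y, z, claw], ...]]. A call has 1 to 12 rows; each row shifts and turns the pose as measured when the row begins; what a row does not reach is not made up. A row lasts 1/10 s, in which the tool goes at most 50 mm and 8.59 degrees, less where a joint would pass 70% of its speed; a pose out of reach is approached as far as the arm can. A call with a gripper value outside its range is refused whole. The fingers move at their own pace and stop on an object; "grip_force" is the grip in N (left out, the last holds). Time passes only in rows, so rows that do not move let the fingers close. It gives the time, the measured TCP pose, the force and the opening at its end, in the units of the state.
- arm.observe(): the state, without advancing time (a new reading comes with each control period).
- arm.get_image(name): name is "scene" or "side" or "wrist"; returns a dict with "image" (480x640x3 uint8, red, green, blue), "z_map" (480x640 float32, mm along the optical axis (not along the pixel's ray), 0 where there is no reading), "camera_matrix" (3x3 intrinsics, pixels), "distortion" ([k1, k2, p1, p2, k3] as OpenCV has them; the pictures are not rectified), "T" (4x4, takes a point from camera to world coordinates). Camera axes: x right, y up, looking along -z (the intrinsics and any distortion apply to the point x, -y, -z); pixel columns grow to the right and rows downward; lengths in mm; the calibration is good to about 2 mm. A picture is of the moment at which its call begins.
- arm.close_job(): hands the job in, once; it reports no verdict.
The state is a dict: "clock": time; "joints": joint angles; "joint_vel": joint speeds; "joint_efforts": joint torques, N m; "eef_pos": TCP position; "tcp_rot": TCP orientation; "ft_force": force on the tool from outside, world axes, zero at the start; "ft_torque": the same for the moment, N m; "grip_width": finger opening in mm.
Only numpy, scipy, OpenCV 4.12 (cv2) and the standard library are available. Lean on these libraries where they do the work, as an engineer would, in place of code of your own. Each camera call takes 0.05 s, during which the arm holds its last target.

TASK

Lock the pipe cradle onto the arm of the support stand: slide the cradle's sleeve out along the arm until its linchpin drops into the hole in the arm, push the linchpin fully home, then swing its ring up and over and down past the arm's free end until it hangs straight down around the arm. Leave the pipe stub, the flange and the spanner where they are.

Things in the scene. Friction and masses are not known exactly. Their poses are not given: they have to be found in the camera images.
- stand: Red bench stand, bolted down: base plate 130 x 340 x 10 mm, origin at the centre of its underside. Its +y axis points along the level arm, to the arm's free end. A column 50 mm wide, top 130 mm above the bench, stands 125 to 165 mm on the -y side of the origin and carries the arm.
- bar_axis (a point): Point on the axis of the arm, a 20 mm square steel bar, 120 mm straight above the stand's origin. The arm is clamped at a different place each time: its free end lies 130 to 154 mm on the stand's +y side; its vertical cross hole for the linchpin, 12 mm long, is centred 22 mm from that end. No reading gives the hole; the sleeve may hide it.
- cradle_back (a point): Middle of the back face (looks to the stand's -y) of the dark U-shaped cradle, 50 mm above the arm's axis. The cradle is 60 mm wide and 60 mm long, its upright walls 7 mm thick, tops 61 mm above the arm's axis. It sits on the rear of a 30 mm square sleeve. Along +y from this face: cradle's front 60 mm, linchpin 155 mm, sleeve's end 175 mm.
- sleeve (a joint): Slide of sleeve and cradle along the arm, m, 0 to 0.11, grows towards the free end; the linchpin's axis is at stand y = 0.04 + this. It starts 15 to 75 mm short of the hole. About 3 N slides it when the cradle's back is pushed; at 20 mm/s the linchpin falls into the hole by itself and then blocks the slide, with 1 mm of play.
- pin (a joint): How far the linchpin (10 mm thick, round nose) has gone down, m: 0 when it rests on the arm's top, about 0.011 when it has dropped into the hole and rests on a spring ball there, 0.036 when fully home (collar on the sleeve). Passing the ball takes a push of 8 to 16 N over some 8 mm; beyond it the linchpin goes easily. It cannot come up out of the sleeve.
- pin_head (a point): Centre of the top of the linchpin's head, a steel block 18 x 16 mm. It is 72 mm above the arm's axis at the start and 36 mm above it when the linchpin is home. The ring's hinge axis runs through the head across the arm (along the stand's x), 15 mm below this point.
- ring (a joint): Angle of the wire ring about its hinge, rad: 0 lies flat back towards the cradle, 1.571 stands straight up, 3.142 sticks out level beyond the arm's free end, 4.712 (its stop) hangs straight down around the arm at the linchpin's tip. It stays where it is left; about 1 N at its far edge turns it.
- ring_edge (a point): Middle of the ring's far edge, 54 mm from the hinge axis. The ring is of 5 mm wire, 66 mm between wire centres at its widest (27 mm from the hinge); its far edge is a straight 36 mm piece parallel to the hinge. It passes the arm's end only when the linchpin is home, and then hangs 18 mm below the sleeve.
- pipe_stub: Bystander: upright piece of exhaust pipe, 48 mm across, 90 mm high, origin at the centre of its underside.
- flange: Bystander: flat steel exhaust flange 90 x 60 x 8 mm with three holes, origin at the centre of its underside.
- spanner: Bystander: spanner 180 mm long lying flat along its x axis, origin under its middle.

How it is judged (in metres and radians):
On the way, in this order (a step that is already met when the one before it is completed fails the run):
1. the linchpin's nose has dropped into the arm's hole (value of joint pin above 0.006 m), for 0.1 s.
2. the linchpin is pushed fully home while its ring is still up (value of joint pin above 0.0335 m and value of joint ring below 3.5 rad), for 0.2 s.
3. the ring is swung over and hangs down around the arm (value of joint pin above 0.0335 m and value of joint ring above 4.46 rad), for 0.2 s.
At the end, for the whole second after the job is handed in: The linchpin is home (within 2.5 mm of its collar touching the sleeve), its ring hangs down around the arm within 0.25 rad of straight down, and the ring is at rest (all of step 3 and velocity of joint ring between -0.05 and 0.05 rad/s).
It fails at once if the pipe stub is moved by more than 30 mm (distance of pipe_stub from where it was at the start of the episode above 0.03 m).
It fails at once if the flange is moved by more than 30 mm (distance of flange from where it was at the start of the episode above 0.03 m).
It fails at once if the spanner is moved by more than 30 mm (distance of spanner from where it was at the start of the episode above 0.03 m).
It also fails if it takes over 67 s, if anything falls off the work surface, if the arm or the gripper's body presses on something with over 40 N, if the wrist force passes 120 N, or if a joint passes its speed limit or range.

## Working session

There is one attempt and no reset: what is moved stays moved. The work goes in short steps, Python scripts to look and compute and a tool call to move; the robot and the scene stay as the last step left them, time stands still between calls to the robot, and variables do not carry over. Pictures are saved under pics/ and viewed, and the job is handed in when it is done.

Besides the shell and the picture viewer there is one more tool, called by a JSON object that holds its "api" and its "payload", one argument or row to a line. arm_command: Moves the arm, as the interface text tells. Its arguments: {"type":"object","properties":{"motion":{"type":"array"},"grip_force":{"type":"number"}},"required":["motion"]}

```bash
ls; mkdir -p pics; cat > h.py <<'E'
import numpy as np, cv2
from rig import arm
def snap(n,f):
    d=arm.get_image(n); cv2.imwrite('pics/'+f+'.png',cv2.cvtColor(d['image'],cv2.COLOR_RGB2BGR))
    np.savez('pics/'+f+'.npz',z=d['z_map'],K=d['camera_matrix'],D=np.array(d['distortion'],float),T=d['T'],im=d['image']); return d
def load(f): return np.load('pics/'+f+'.npz')
def cloud(d):
    z=d['z']; h,w=z.shape; u,v=np.meshgrid(np.arange(w),np.arange(h))
    p=cv2.undistortPoints(np.stack([u,v],-1).reshape(-1,1,2).astype(np.float64),d['K'],d['D']).reshape(h,w,2)
    X=np.stack([p[...,0]*z,-p[...,1]*z,-z,np.ones_like(z)],-1)
    W=X@np.array(d['T']).T
    W=W[...,:3]; W[z<=0]=np.nan; return W
def proj(d,P):
    T=np.array(d['T']); c=(np.asarray(P,float).reshape(-1,3)-T[:3,3])@T[:3,:3]
    c=c*[1,-1,-1]
    return cv2.projectPoints(c,np.zeros(3),np.zeros(3),d['K'],d['D'])[0].reshape(-1,2)
E
python3 - <<'E'
from h import *
for n in ['scene','side','wrist']: d=snap(n,n+'0'); print(n,np.round(d['T'],2).tolist())
print(arm.observe())
E
```

```text
pics
scene [[0.81, -0.44, 0.39, 1099.24], [0.59, 0.61, -0.53, -809.95], [-0.0, 0.66, 0.75, 1224.06], [0.0, 0.0, 0.0, 1.0]]
side [[0.71, 0.5, -0.49, -113.96], [-0.7, 0.49, -0.52, -745.39], [-0.02, 0.72, 0.69, 1071.22], [0.0, 0.0, 0.0, 1.0]]
wrist [[1.0, -0.0, 0.0, 625.36], [0.0, 0.96, 0.29, 73.73], [-0.0, -0.29, 0.96, 373.68], [0.0, 0.0, 0.0, 1.0]]
{'clock': 0.15, 'joints': array([-1.19043185e-01,  5.31980416e-02,  1.61399504e+00,  1.12533756e-05,
        1.47601980e+00, -1.18971524e-01]), 'joint_vel': array([ 0.00059171, -0.00131062, -0.0034836 ,  0.00134658,  0.00120428,
        0.00013517]), 'joint_efforts': array([ 5.10442842e-04, -3.94241810e+01, -3.70721948e+01, -1.15854355e-04,
        4.61802789e-03,  5.00508997e-05]), 'eef_pos': array([6.24529097e+02, 3.27113425e-02, 2.47340051e+02]), 'tcp_rot': array([ 1.20864258,  1.21049871, -1.21034058]), 'ft_force': array([-0.34035086, -0.95888653,  0.27753449]), 'ft_torque': array([ 0.03857439,  0.03756707, -0.02531292]), 'grip_width': 85.58397236376429}
```

View pics/scene0.png

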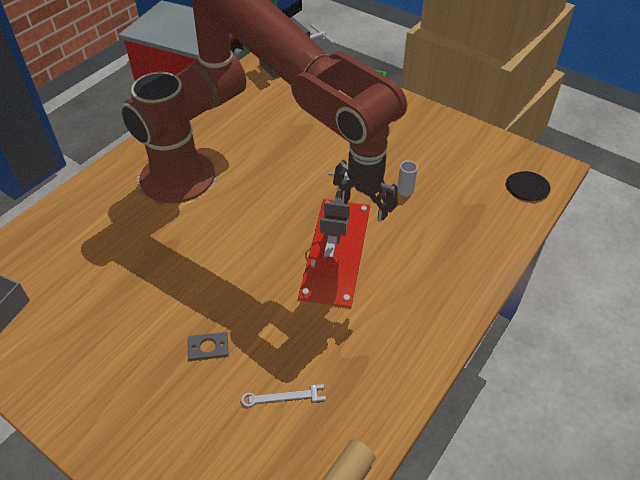

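View pics/side0.png

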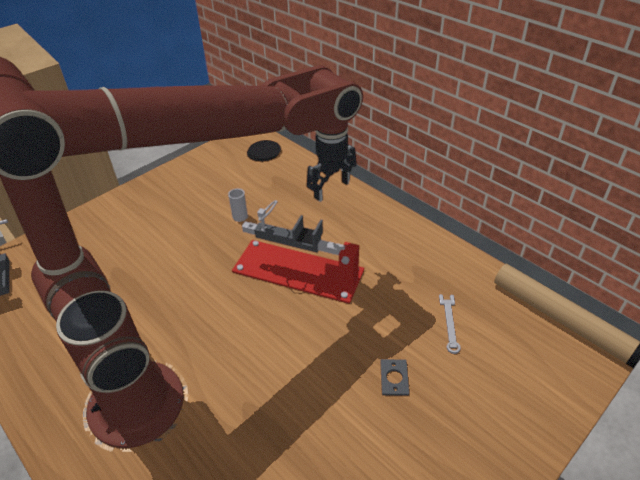

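View pics/wrist0.png

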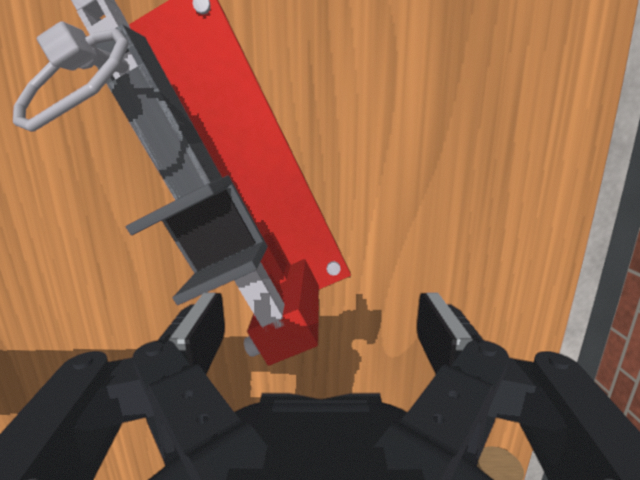

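```bash
python3 - <<'E'
from h import *
for f in ['scene0','side0','wrist0']:
    d=load(f); W=cloud(d); im=d['im'].astype(int)
    red=(im[...,0]>100)&(im[...,1]<50)&(im[...,2]<50)
    m=red&(abs(W[...,2]-10)<5)&(W[...,0]>400)
    P=W[m][:,:2]
    print(f,len(P),np.nanmedian(W[m][:,2]))
    r=cv2.minAreaRect(P.astype(np.float32)); print(r)
    c=red&(W[...,2]>40)&(W[...,0]>400)&(W[...,2]<150); Q=W[c]; 
    if len(Q): print('col',len(Q),Q.mean(0),np.percentile(Q[:,2],99)); t=Q[Q[:,2]>125]; print(len(t), t.mean(0) if len(t) else 0)
d=load('side0')
cv2.imwrite('pics/s0z.png',cv2.resize(cv2.imread('pics/side0.png')[150:310,200:400],(800,640),interpolation=cv2.INTER_CUBIC)[:600])
E
```

```text
scene0 1819 9.39545315262626
((530.2839965820312, 38.319976806640625), (129.74925231933594, 342.0894775390625), 25.344959259033203)
col 788 [ 597.38207841 -100.68376701  103.4339742 ] 133.43353085856813
303 [591.96754223 -92.74516866 129.4645884 ]
side0 1304 10.1612079197713
((523.6226196289062, 35.65110778808594), (133.95249938964844, 336.336181640625), 26.014734268188477)
col 520 [573.30688872 -92.19231917  93.1482121 ] 133.33202737587436
182 [586.63327442 -95.49959094 130.14160728]
wrist0 2663 10.91345617571676
((549.6484375, 47.66841125488281), (88.5737075805664, 333.40155029296875), 24.76887321472168)
col 3798 [595.84118569 -81.63038248 106.36340236] 132.14714817793939
2032 [593.01998413 -92.14011604 130.75463028]
```

View pics/s0z.png

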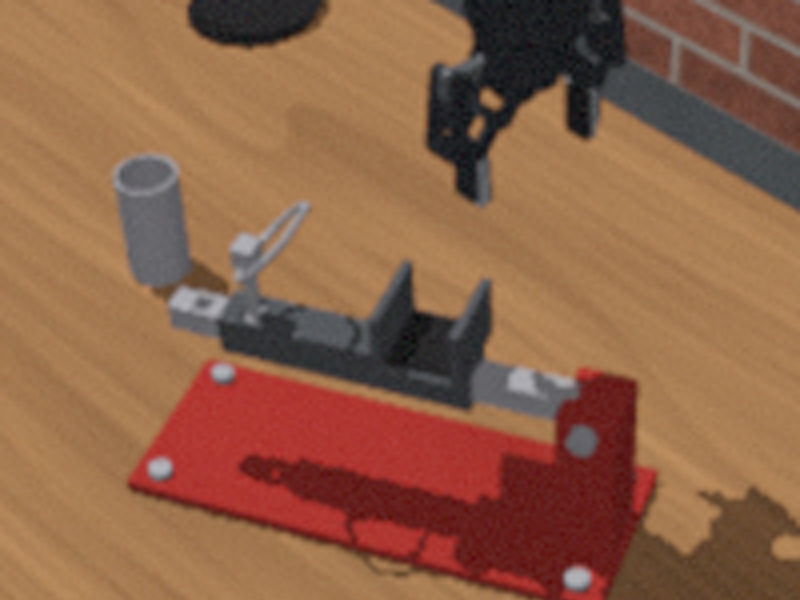

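```bash
cat >> h.py <<'E'
O=np.array([530.,38.,0]); A=np.radians(25.4)
R=np.array([[np.cos(A),-np.sin(A),0],[np.sin(A),np.cos(A),0],[0,0,1]])
def S(W): return (W-O)@R
def Wd(P): return np.asarray(P,float)@R.T+O
E
python3 - <<'E'
from h import *
for f in ['scene0','side0','wrist0']:
    d=load(f); P=S(cloud(d)).reshape(-1,3)
    # bar/sleeve centreline
    def st(n,m):
        Q=P[m]; 
        if len(Q)>3: print(f,n,len(Q),'med',np.round(np.median(Q,0),1),'lo',np.round(np.percentile(Q,3,axis=0),1),'hi',np.round(np.percentile(Q,97,axis=0),1))
    x,y,z=P.T
    st('bar top rear',(abs(z-130)<4)&(y>-115)&(y<-80)&(abs(x)<20))
    st('sleeve top',(abs(z-135)<4)&(abs(x)<22)&(y>-20)&(y<100))
    st('walls top',(z>174)&(z<185)&(abs(x)<40)&(y<10)&(y>-110))
    st('head top',(abs(z-192)<4)&(abs(x)<20)&(y>20)&(y<130))
    st('ring pts',(z>165)&(z<245)&(abs(x)<40)&(y>20)&(y<140))
    st('bar end',(abs(z-128)<6)&(abs(x)<14)&(y>110)&(y<180))
    for a in range(20,150,10):
        st('y%d'%a,(z>180)&(abs(x)<40)&(y>a)&(y<a+10)&(z<245))
E
```

```text
scene0 bar top rear 91 med [  0.9 -96.3 129.8] lo [  -8.3 -112.   126.4] hi [ 10.3 -81.2 133.3]
scene0 sleeve top 81 med [ -7.2  57.3 134.7] lo [-14.1 -11.7 131.3] hi [ 11.3  93.2 138.5]
scene0 walls top 197 med [  1.2 -53.7 179.5] lo [-27.1 -66.3 174.3] hi [ 29.5  -5.3 184. ]
scene0 ring pts 45 med [  4.7  76.8 194.6] lo [-32.1  51.6 174.4] hi [ 14.3  92.3 219.6]
scene0 y50 15 med [-19.1  55.3 216.4] lo [-27.2  51.6 209.4] hi [ 15.   59.5 221.1]
scene0 y60 5 med [-27.6  63.5 210.5] lo [-32.7  60.2 203. ] hi [-22.9  66.8 213.2]
scene0 y80 13 med [  6.   84.4 183.3] lo [-27.3  80.9 180.2] hi [ 10.7  87.9 193.5]
side0 bar top rear 90 med [ -5.2 -97.5 130.3] lo [ -15.2 -113.6  126.7] hi [  6.7 -81.5 133. ]
side0 sleeve top 275 med [ -5.   51.4 135. ] lo [-19.9  11.8 131.6] hi [ 11.8  92.3 138.3]
side0 walls top 133 med [ -6.  -55.3 180.7] lo [-33.1 -62.5 174.7] hi [ 24.9  -3.  183.4]
side0 head top 32 med [ -2.5  90.7 190.8] lo [-12.2  84.7 188.5] hi [ 15.8  97.9 194. ]
side0 ring pts 142 med [ -6.6  84.7 192.5] lo [-38.1  54.2 179.8] hi [ 27.5  98.2 221.1]
side0 bar end 86 med [ -5.2 1
[... 754 characters left out ...]
]
wrist0 head top 1300 med [  2.1  89.1 192.3] lo [ -7.2  82.4 188.6] hi [  9.5  97.1 193.7]
wrist0 ring pts 5128 med [  3.8  82.1 192.9] lo [-29.3  51.8 177.2] hi [ 33.1  95.8 220.3]
wrist0 bar end 1000 med [  0.4 125.8 130.4] lo [ -8.9 114.5 122.8] hi [ 10.7 137.2 132.1]
wrist0 y50 1489 med [  6.6  54.  219. ] lo [-20.8  51.4 212.4] hi [ 28.   59.4 220.8]
wrist0 y60 488 med [ 29.9  64.6 207.7] lo [-29.7  60.2 200.6] hi [ 34.5  69.7 213.8]
wrist0 y70 412 med [-27.9  75.  196.1] lo [-31.6  70.3 189.3] hi [ 35.5  79.8 202.6]
wrist0 y80 1689 med [  1.5  84.4 187.6] lo [-26.1  81.2 180.7] hi [ 25.9  89.5 193.4]
wrist0 y90 730 med [  4.2  93.5 192. ] lo [ -7.3  90.2 180.6] hi [ 11.4  97.5 193.6]
```

The stand's +y axis points to world (-0.43, 0.90), with the origin near (530, 38). The pin is at stand y≈90, the back face at ≈-65 and the bar end at ≈149, so the slide needed is about 37 mm. The ring is at about 0.86 rad. Next I close the gripper, turn it 25.4° and go behind the cradle.

{"api": "arm_command", "payload": {
  "motion": [
    [[0,0,8.5,-0.02,-0.015,0,1],[0,0,8.5,-0.02,-0.015,0,1],[0,0,8.4,-0.015,-0.013,0,1],[0,0,0,0,0,-0.03,1],[0,0,0,0,0,-0.03,1],[0,0,0,0,0,-0.015,1],[0,0,0,0,0,0,1]]
  ],
  "grip_force": 60
}}

```text
clock: 0.85
eef_pos: [566.6, -44.2, 168.9]
tcp_rot: [0.867, 1.392, -0.87]
ft_force: [-0.3, 1.0, -0.2]
grip_width: 0.2
```

```bash
cat >> h.py <<'E'
def rep():
    o=arm.observe(); from scipy.spatial.transform import Rotation as Ro
    M=Ro.from_rotvec(o['tcp_rot']).as_matrix()
    print('t',round(o['clock'],2),'tcp',np.round(o['eef_pos'],1),'stand',np.round(S(o['eef_pos']),1),'toolx',np.round(M[:,0],3),'yaw',np.round(np.degrees(np.arctan2(M[1,1],M[0,1])),1),'f(stand)',np.round(o['ft_force']@R,1),'w',round(o['grip_width'],1))
E
python3 -c "
from h import *
rep(); snap('scene','sc1'); snap('wrist','wr1')
P=S(cloud(load('scene0'))).reshape(-1,3)
x,y,z=P.T; m=(z>60)&(z<100)&(y>160)&(y<400)&(abs(x)<250); print('stub',np.median(P[m],0),m.sum())
"
```

```text
t 0.85 tcp [566.6 -44.2 168.9] stand [ -2.2 -90.  168.9] toolx [-0.003 -0.001 -1.   ] yaw 26.1 f(stand) [ 0.1  1.  -0.2] w 0.2
stub [155.09078994 246.27286351  78.00813903] 284
```

View pics/sc1.png

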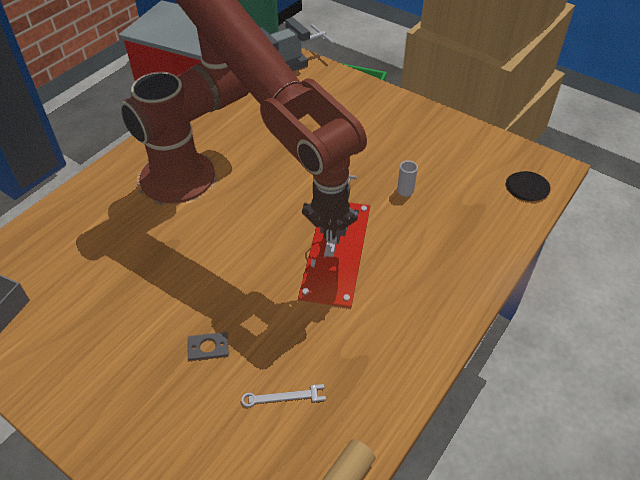

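View pics/wr1.png

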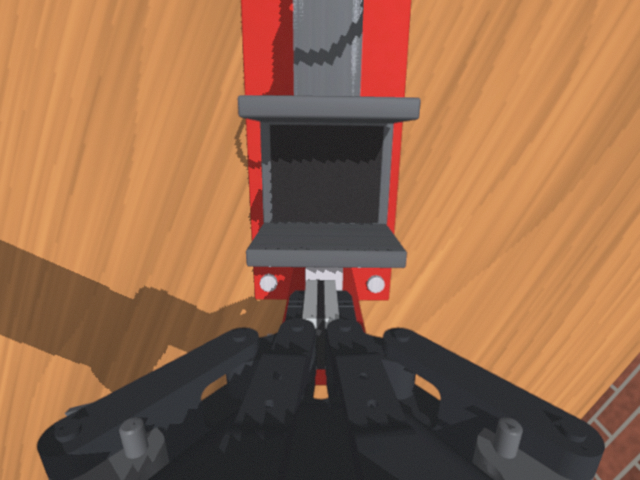

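```bash
python3 - <<'E'
from h import *
P=S(cloud(load('wr1'))).reshape(-1,3); x,y,z=P.T
def st(n,m):
    Q=P[m]
    if len(Q): print(n,len(Q),np.round(np.percentile(Q,[2,50,98],axis=0),1).tolist())
st('sleeve',(abs(z-135)<3)&(abs(x)<25)&(y>10)&(y<70))
st('head',(abs(z-192)<4)&(abs(x)<20)&(y>80)&(y<105))
st('bar end',(abs(z-130)<4)&(abs(x)<20)&(y>112)&(y<180))
st('ring',(z>212)&(z<228)&(abs(x)<40)&(y>30)&(y<70))
st('front wall',(z>176)&(z<186)&(abs(x)<40)&(y>-30)&(y<10))
E
```

```text
sleeve 5019 [[-14.1, 10.6, 134.4], [0.4, 24.9, 135.9], [14.8, 38.2, 137.3]]
front wall 4224 [[-27.9, -11.5, 179.5], [0.6, -8.1, 181.8], [29.0, -4.6, 183.2]]
```

The wrist view shows the closed fingers at (320, 310), centred behind the cradle's back wall at (325, 255). Now I push slowly along +y.

{"api": "arm_command", "payload": {
  "motion": [
    [[0,0,-0.7,-0.002,0.01,0,1],[0,0,0,-0.00086,0.00181,0,1],[0,0,0,-0.00086,0.00181,0,1],[0,0,0,-0.00086,0.00181,0,1],[0,0,0,-0.00086,0.00181,0,1],[0,0,0,-0.00086,0.00181,0,1],[0,0,0,-0.00086,0.00181,0,1],[0,0,0,-0.00086,0.00181,0,1],[0,0,0,-0.00086,0.00181,0,1],[0,0,0,-0.00086,0.00181,0,1]]
  ]
}}

```text
clock: 1.95
eef_pos: [561.9, -18.5, 177.4]
tcp_rot: [0.876, 1.37, -0.876]
ft_force: [2.7, -3.9, -1.8]
grip_width: 0.1
```

```bash
python3 -c "
from h import *
rep()"
```

```text
t 1.95 tcp [561.9 -18.5 177.4] stand [  4.6 -64.7 177.4] toolx [ 0.014 -0.009 -1.   ] yaw 25.3 f(stand) [ 0.8 -4.7 -1.8] w 0.1
```

{"api": "arm_command", "payload": {
  "motion": [
    [[0,0,0,-0.0013,0.0016,-0.0015,1],[0,0,0,-0.0013,0.0016,-0.0015,1],[0,0,0,-0.0013,0.0016,-0.0015,1],[0,0,0,-0.0013,0.0016,-0.0015,1],[0,0,0,-0.0013,0.0016,-0.0015,1],[0,0,0,-0.0013,0.0016,-0.0015,1]]
  ]
}}

```text
clock: 2.55
eef_pos: [556.6, -8.6, 173.0]
tcp_rot: [0.878, 1.361, -0.872]
ft_force: [1.6, -3.8, 2.4]
grip_width: 0.1
```

```bash
python3 -c "
from h import *
rep()"
```

```text
t 2.55 tcp [556.6  -8.6 173. ] stand [  4.  -53.5 173. ] toolx [ 0.023 -0.01  -1.   ] yaw 25.3 f(stand) [-0.2 -4.2  2.4] w 0.1
```

{"api": "arm_command", "payload": {
  "motion": [
    [[0,0,0,-0.0013,0.0016,-0.001,1],[0,0,0,-0.0013,0.0016,-0.001,1],[0,0,0,-0.0013,0.0016,-0.001,1],[0,0,0,-0.0013,0.0016,-0.001,1],[0,0,0,-0.0013,0.0016,-0.001,1],[0,0,0,-0.0013,0.0016,-0.001,1]]
  ]
}}

```text
clock: 3.15
eef_pos: [548.0, 2.4, 166.1]
tcp_rot: [0.879, 1.362, -0.871]
ft_force: [0.8, -1.0, 1.5]
grip_width: -0.4
```

```bash
python3 -c "
from h import *
rep()"
```

```text
t 3.15 tcp [548.    2.4 166.1] stand [  1.  -39.9 166.1] toolx [ 0.023 -0.009 -1.   ] yaw 25.3 f(stand) [ 0.3 -1.2  1.5] w -0.4
```

{"api": "arm_command", "payload": {
  "motion": [
    [[0,0,0,-0.0009,0.0018,-0.0002,1],[0,0,0,-0.0009,0.0018,-0.0002,1]]
  ]
}}

```text
clock: 3.35
eef_pos: [546.0, 5.5, 165.3]
tcp_rot: [0.877, 1.36, -0.873]
ft_force: [6.2, -11.0, 1.8]
grip_width: 0.1
```

```bash
python3 -c "
from h import *
rep();snap('side','sd2')
cv2.imwrite('pics/sd2z.png',cv2.resize(cv2.imread('pics/sd2.png')[150:310,200:400],(800,640),interpolation=cv2.INTER_CUBIC)[:600])"
```

```text
t 3.35 tcp [546.    5.5 165.3] stand [  0.5 -36.2 165.3] toolx [ 0.023 -0.011 -1.   ] yaw 25.3 f(stand) [  0.9 -12.6   1.8] w 0.1
```

View pics/sd2z.png

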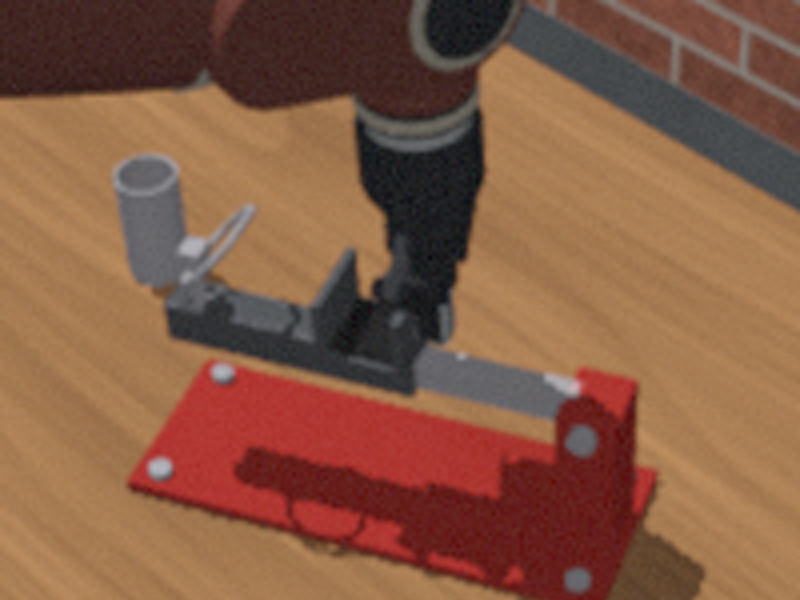

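{"api": "arm_command", "payload": {
  "motion": [
    [[0,0,0,0.003,-0.006,0,1],[0.6,1.3,0,0,0,0.05,1],[0,0,0,0,0,0.05,1],[0,0,0,-0.0193,0.0406,0.005,1],[0,0,0,-0.0193,0.0406,0,1],[0,0,0,-0.0193,0.0406,0,1],[0,0,0,0,0,0,1]]
  ]
}}

```text
clock: 4.1
eef_pos: [481.3, 127.1, 265.1]
tcp_rot: [0.88, 1.415, -0.887]
ft_force: [0.8, -0.2, -0.1]
grip_width: -0.3
```

```bash
python3 -c "
from h import *
rep();snap('wrist','wr3')
P=S(cloud(load('wr3'))).reshape(-1,3); x,y,z=P.T
def st(n,m):
    Q=P[m]
    if len(Q): print(n,len(Q),np.round(np.percentile(Q,[2,50,98],axis=0),1).tolist())
st('sleeve',(abs(z-135)<3)&(abs(x)<25)&(y>30)&(y<110))
st('head',(abs(z-181)<4)&(abs(x)<12)&(y>115)&(y<145))
st('headhi',(abs(z-192)<4)&(abs(x)<12)&(y>115)&(y<145))
st('ring',(z>200)&(z<228)&(abs(x)<40)&(y>70)&(y<130))
st('sleeve front',(abs(z-135)<3)&(abs(x)<14)&(y>130)&(y<180))
"
```

```text
t 4.1 tcp [481.3 127.1 265.1] stand [ -5.7 101.4 265.1] toolx [-0.026  0.012 -1.   ] yaw 25.2 f(stand) [ 0.7 -0.6 -0.1] w -0.3
sleeve 1954 [[-13.7, 54.9, 134.6], [1.6, 87.7, 136.0], [15.2, 109.0, 137.4]]
head 679 [[-8.3, 120.9, 178.8], [0.8, 129.1, 181.4], [9.3, 136.6, 182.9]]
ring 784 [[-27.4, 90.3, 200.3], [4.2, 94.3, 207.0], [28.4, 100.9, 209.7]]
sleeve front 737 [[-13.3, 131.1, 133.1], [-0.1, 141.2, 135.8], [13.8, 148.6, 137.3]]
```

View pics/wr3.png

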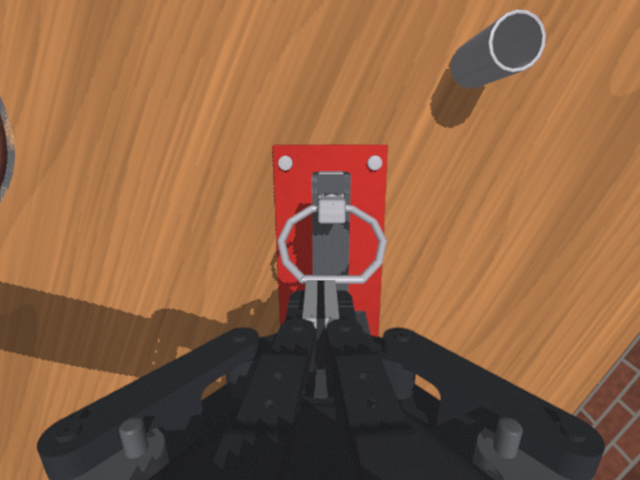

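The head top is now at z=181 (was 192), so the pin has dropped into the hole, at stand y≈129. In the wrist view the head is at (331, 209) and the ring's edge at (333, 279). Next I position over the head.

{"api": "arm_command", "payload": {
  "motion": [
    [[-0.7,-1.5,0,-0.0077,0.0318,0,1],[0,0,0,0,0,-0.03,1],[0,0,0,0,0,-0.025,1],[0,0,0,0,0,0,1]]
  ]
}}

```text
clock: 4.55
eef_pos: [473.9, 156.1, 206.2]
tcp_rot: [0.879, 1.387, -0.886]
ft_force: [-0.2, 0.1, -0.1]
grip_width: 0.3
```

```bash
python3 -c "
from h import *
rep();snap('side','sd4')
cv2.imwrite('pics/sd4z.png',cv2.resize(cv2.imread('pics/sd4.png')[120:280,180:380],(750,600),interpolation=cv2.INTER_CUBIC))"
```

```text
t 4.55 tcp [473.9 156.1 206.2] stand [  0.  130.8 206.2] toolx [-0.005 -0.002 -1.   ] yaw 25.0 f(stand) [-0.2  0.1 -0.1] w 0.3
```

View pics/sd4z.png

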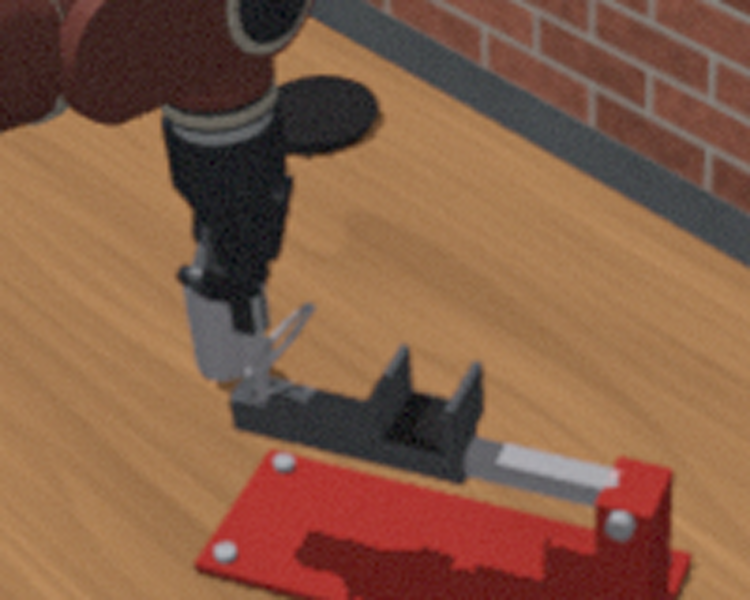

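{"api": "arm_command", "payload": {
  "motion": [
    [[0,0,0,-0.0002,0.0027,-0.004,1],[0,0,0,0,0,-0.004,1],[0,0,0,0,0,-0.004,1],[0,0,0,0,0,-0.004,1]]
  ]
}}

```text
clock: 5.0
eef_pos: [477.3, 157.8, 196.3]
tcp_rot: [0.885, 1.381, -0.884]
ft_force: [-7.4, -1.1, 11.5]
grip_width: 0.2
```

```bash
python3 -c "
from h import *
rep()"
```

```text
t 5.0 tcp [477.3 157.8 196.3] stand [  3.8 130.8 196.3] toolx [ 0.002 -0.001 -1.   ] yaw 24.8 f(stand) [-7.1  2.2 11.5] w 0.2
```

{"api": "arm_command", "payload": {
  "motion": [
    [[0,0,0,-0.001,0,-0.005,1],[0,0,0,-0.001,0,-0.005,1],[0,0,0,-0.001,0,-0.005,1],[0,0,0,0,0,-0.005,1]]
  ]
}}

```text
clock: 5.4
eef_pos: [478.5, 156.1, 190.8]
tcp_rot: [0.885, 1.37, -0.881]
ft_force: [-3.1, 1.1, 4.3]
grip_width: -0.2
```

```bash
python3 -c "
from h import *
rep()"
```

```text
t 5.4 tcp [478.5 156.1 190.8] stand [  4.2 128.8 190.8] toolx [ 0.013 -0.005 -1.   ] yaw 24.8 f(stand) [-2.3  2.3  4.3] w -0.2
```

{"api": "arm_command", "payload": {
  "motion": [
    [[0.2,0.6,0,-0.0035,0.002,-0.005,1],[0,0,0,-0.001,0.0005,-0.005,1],[0,0,0,-0.001,0.0005,-0.005,1],[0,0,0,-0.001,0.0005,-0.005,1]]
  ]
}}

```text
clock: 5.8
eef_pos: [477.6, 157.5, 182.1]
tcp_rot: [0.886, 1.365, -0.88]
ft_force: [-3.4, -3.0, 7.9]
grip_width: -0.0
```

```bash
python3 -c "
from h import *
rep()"
```

```text
t 5.8 tcp [477.6 157.5 182.1] stand [  3.9 130.4 182.1] toolx [ 0.017 -0.006 -1.   ] yaw 24.7 f(stand) [-4.3 -1.3  7.9] w -0.0
```

{"api": "arm_command", "payload": {
  "motion": [
    [[0.2,0.6,0,-0.002,0.001,-0.006,1],[0.1,0.3,0,-0.001,0.0005,-0.006,1],[0,0,0,-0.001,0.0005,-0.006,1],[0,0,0,-0.001,0.0005,-0.006,1]]
  ]
}}

```text
clock: 6.2
eef_pos: [478.0, 157.6, 172.5]
tcp_rot: [0.885, 1.367, -0.883]
ft_force: [-15.7, -4.6, 35.5]
grip_width: 0.0
```

```bash
python3 -c "
from h import *
rep()"
```

```text
t 6.2 tcp [478.  157.6 172.5] stand [  4.3 130.4 172.5] toolx [ 0.013 -0.007 -1.   ] yaw 24.7 f(stand) [-16.2   2.6  35.5] w 0.0
```

{"api": "arm_command", "payload": {
  "motion": [
    [[0,0,0,0,0,-0.002,1],[0,0,0,0,0,-0.002,1],[0,0,0,0,0,0.05,1],[0,0,0,0,0,0.045,1],[0,0,0,0.017,-0.038,0,1],[0,0,0,0,0,0,1]]
  ]
}}

```text
clock: 6.8
eef_pos: [495.6, 118.8, 266.8]
tcp_rot: [0.884, 1.365, -0.88]
ft_force: [-0.5, -0.0, -1.8]
grip_width: 0.1
```

```bash
python3 -c "
from h import *
rep();snap('wrist','wr5');snap('side','sd5')
cv2.imwrite('pics/sd5z.png',cv2.resize(cv2.imread('pics/sd5.png')[120:280,180:380],(750,600),interpolation=cv2.INTER_CUBIC))
P=S(cloud(load('wr5'))).reshape(-1,3); x,y,z=P.T
def st(n,m):
    Q=P[m]
    if len(Q): print(n,len(Q),np.round(np.percentile(Q,[2,50,98],axis=0),1).tolist())
st('head',(abs(z-156)<4)&(abs(x)<10)&(y>115)&(y<145))
st('ring',(z>160)&(z<228)&(abs(x)<40)&(y>70)&(y<175))
st('sleeve front',(abs(z-135)<3)&(abs(x)<14)&(y>138)&(y<180))
st('bar',(abs(z-130)<2)&(abs(x)<11)&(y>145)&(y<180))
"
```

```text
t 6.8 tcp [495.6 118.8 266.8] stand [  3.6  87.7 266.8] toolx [ 0.016 -0.008 -1.   ] yaw 24.8 f(stand) [-0.5  0.2 -1.8] w 0.1
head 564 [[-8.1, 118.6, 154.7], [0.5, 126.8, 156.7], [9.0, 134.4, 158.2]]
ring 1082 [[-32.7, 88.0, 160.8], [0.1, 94.1, 180.1], [33.8, 111.8, 185.1]]
sleeve front 431 [[-13.5, 138.1, 134.0], [-0.3, 142.5, 135.8], [13.3, 146.4, 137.4]]
bar 112 [[-8.7, 146.5, 128.6], [1.3, 148.1, 130.7], [9.8, 149.6, 131.7]]
```

View pics/wr5.png

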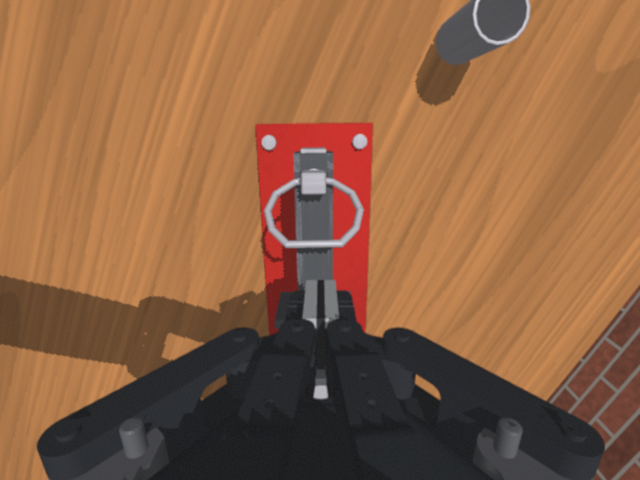

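View pics/sd5z.png

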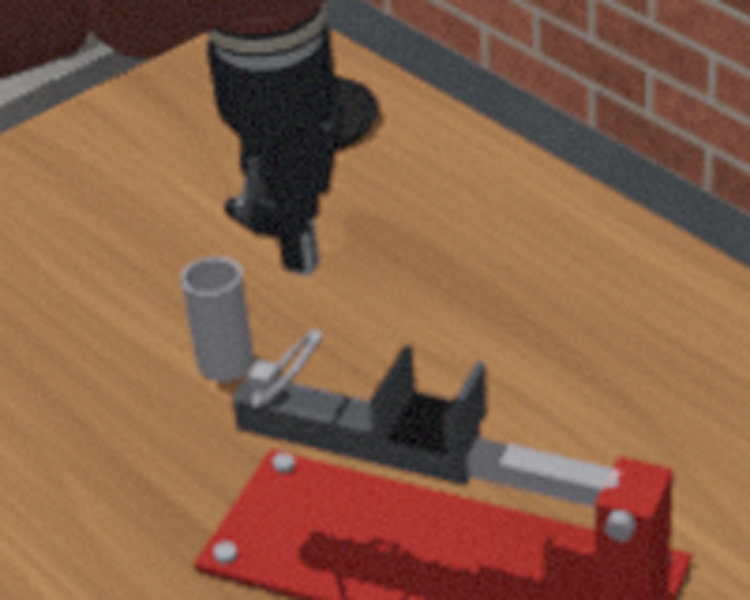

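Pin home: head top at z=156.7, pin at stand y=127, ring still up with its edge at (91, 182). Next I open partly to straddle the arm and descend behind the ring.

{"api": "arm_command", "payload": {
  "motion": [
    [[0.4,0.9,0.6,0.0039,-0.0155,0,0.5],[0,0,0,0,0,-0.03,0.5],[0,0,0,0,0,-0.02,0.5],[0,0,0,0,0,0,0.5]]
  ]
}}

```text
clock: 7.3
eef_pos: [496.4, 107.7, 211.9]
tcp_rot: [0.873, 1.395, -0.874]
ft_force: [-0.8, 0.2, 0.1]
grip_width: 42.8
```

```bash
python3 -c "
from h import *
rep()"
```

```text
t 7.3 tcp [496.4 107.7 211.9] stand [ -0.5  77.4 211.9] toolx [-0.006  0.003 -1.   ] yaw 25.7 f(stand) [-0.6  0.6  0.1] w 42.8
```

{"api": "arm_command", "payload": {
  "motion": [
    [[0,0,-0.3,0.003,-0.0045,0,0.5],[0,0,0,0,0,-0.03,0.5],[0,0,0,0,0,-0.012,0.5],[0,0,0,0,0,0,0.5]]
  ]
}}

```text
clock: 7.7
eef_pos: [500.2, 104.4, 170.8]
tcp_rot: [0.876, 1.392, -0.875]
ft_force: [-0.1, 0.2, -0.3]
grip_width: 42.6
```

```bash
python3 -c "
from h import *
rep();snap('wrist','wr6');snap('side','sd6')
cv2.imwrite('pics/sd6z.png',cv2.resize(cv2.imread('pics/sd6.png')[120:280,180:380],(750,600),interpolation=cv2.INTER_CUBIC))"
```

```text
t 7.7 tcp [500.2 104.4 170.8] stand [  1.6  72.7 170.8] toolx [-0.004  0.003 -1.   ] yaw 25.5 f(stand) [ 0.   0.2 -0.3] w 42.6
```

View pics/wr6.png

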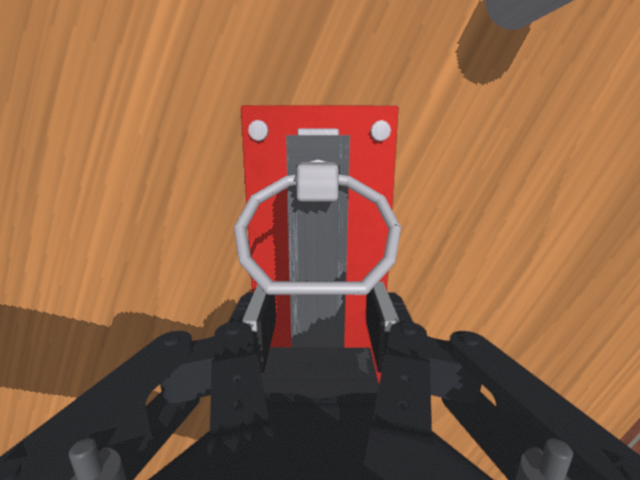

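View pics/sd6z.png

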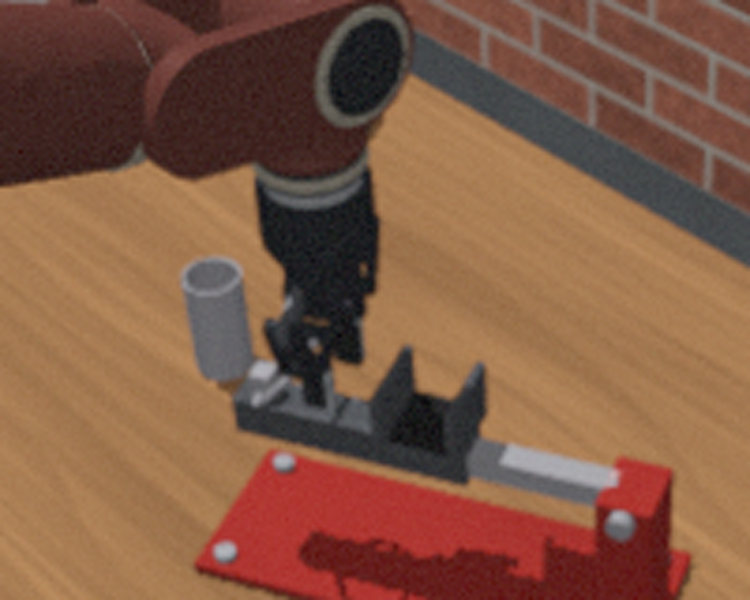

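In the wrist view the fingers at (258, 310) and (383, 310) straddle the sleeve, just behind the ring's edge at row 288. Next I push +y to swing the ring over.

{"api": "arm_command", "payload": {
  "motion": [
    [[0,0,0,-0.0035,0.0075,0,0.5],[0,0,0,-0.0035,0.0075,0,0.5],[0,0,0,-0.0035,0.0075,0,0.5],[0,0,0,-0.0035,0.0075,0,0.5],[0,0,0,-0.0035,0.0075,0,0.5]]
  ]
}}

```text
clock: 8.3
eef_pos: [486.8, 142.2, 180.9]
tcp_rot: [0.878, 1.377, -0.871]
ft_force: [-0.3, -0.8, 0.0]
grip_width: 43.2
```

```bash
python3 -c "
from h import *
rep();snap('wrist','wr7')"
```

```text
t 8.3 tcp [486.8 142.2 180.9] stand [  5.6 112.7 180.9] toolx [ 0.011 -0.002 -1.   ] yaw 25.5 f(stand) [-0.6 -0.5  0. ] w 43.2
```

View pics/wr7.png

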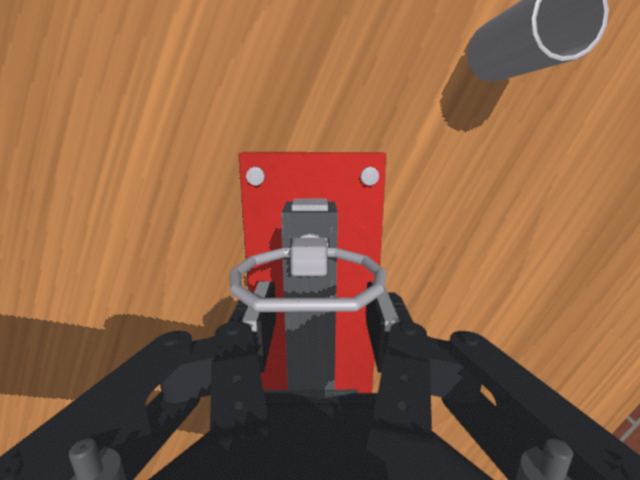

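{"api": "arm_command", "payload": {
  "motion": [
    [[0,0.6,0,-0.0048,0.006,-0.004,0.5],[0,0,0,-0.0048,0.006,-0.004,0.5],[0,0,0,-0.0048,0.006,-0.004,0.5],[0,0,0,-0.0045,0.006,-0.004,0.5]]
  ]
}}

```text
clock: 8.75
eef_pos: [467.2, 169.1, 164.8]
tcp_rot: [0.876, 1.384, -0.874]
ft_force: [4.6, -1.1, 1.6]
grip_width: 42.7
```

```bash
python3 -c "
from h import *
rep();snap('wrist','wr8')"
```

```text
t 8.75 tcp [467.2 169.1 164.8] stand [ -0.4 145.4 164.8] toolx [ 0.004 -0.001 -1.   ] yaw 25.5 f(stand) [ 3.7 -2.9  1.6] w 42.7
```

View pics/wr8.png

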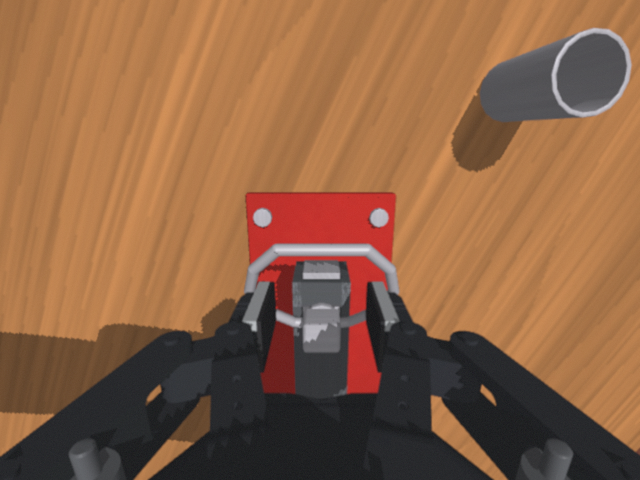

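The ring now leans out past the arm's end (far edge at row 250, col 320), with the fingers at (258, 310) and (383, 310) inside its side wires. Next I go down to swing it past level.

{"api": "arm_command", "payload": {
  "motion": [
    [[0,0,0,0.0005,0.003,-0.008,0.5],[0,0,0,-0.0005,0.001,-0.01,0.5],[0,0,0,-0.0005,0.001,-0.01,0.5]]
  ]
}}

```text
clock: 9.1
eef_pos: [465.9, 176.3, 135.6]
tcp_rot: [0.877, 1.386, -0.872]
ft_force: [-1.8, 1.0, 0.9]
grip_width: 43.1
```

```bash
python3 -c "
from h import *
rep();snap('wrist','wr9');snap('side','sd9')
cv2.imwrite('pics/sd9z.png',cv2.resize(cv2.imread('pics/sd9.png')[120:280,180:380],(750,600),interpolation=cv2.INTER_CUBIC))"
```

```text
t 9.1 tcp [465.9 176.3 135.6] stand [  1.4 152.4 135.6] toolx [ 0.003  0.002 -1.   ] yaw 25.6 f(stand) [-1.2  1.7  0.9] w 43.1
```

View pics/wr9.png

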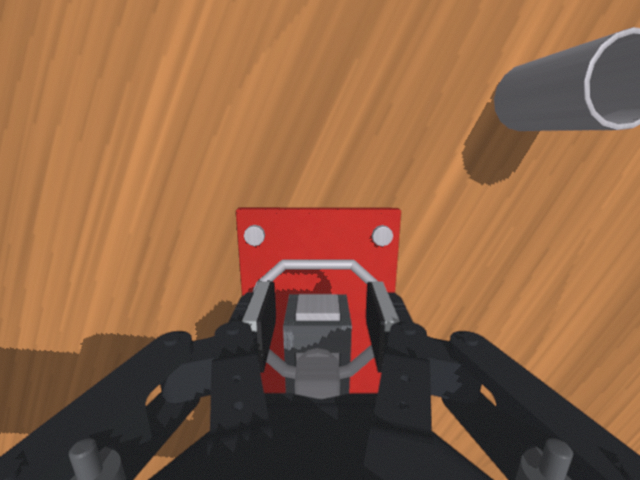

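View pics/sd9z.png

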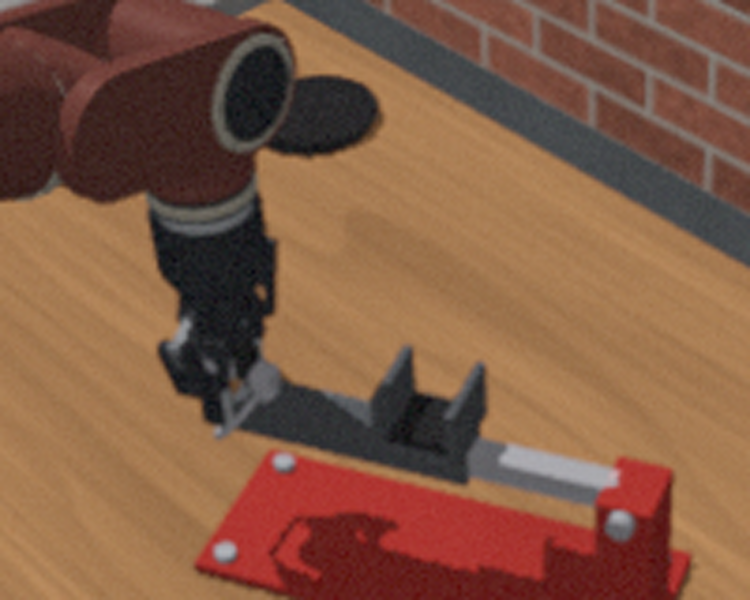

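{"api": "arm_command", "payload": {
  "motion": [
    [[0,0,0,-0.001,-0.001,-0.007,0.5],[0,0,0,0.0005,-0.002,-0.005,0.5],[0,0,0,0.001,-0.002,-0.003,0.5]]
  ]
}}

```text
clock: 9.5
eef_pos: [466.8, 170.6, 118.9]
tcp_rot: [0.876, 1.386, -0.872]
ft_force: [-0.0, -1.7, 7.2]
grip_width: 42.6
```

```bash
python3 -c "
from h import *
rep();snap('wrist','wr10');snap('side','sd10')
cv2.imwrite('pics/sd10z.png',cv2.resize(cv2.imread('pics/sd10.png')[120:280,180:380],(750,600),interpolation=cv2.INTER_CUBIC))"
```

```text
t 9.5 tcp [466.8 170.6 118.9] stand [ -0.2 146.9 118.9] toolx [ 0.003  0.001 -1.   ] yaw 25.6 f(stand) [-0.7 -1.5  7.2] w 42.6
```

View pics/wr10.png

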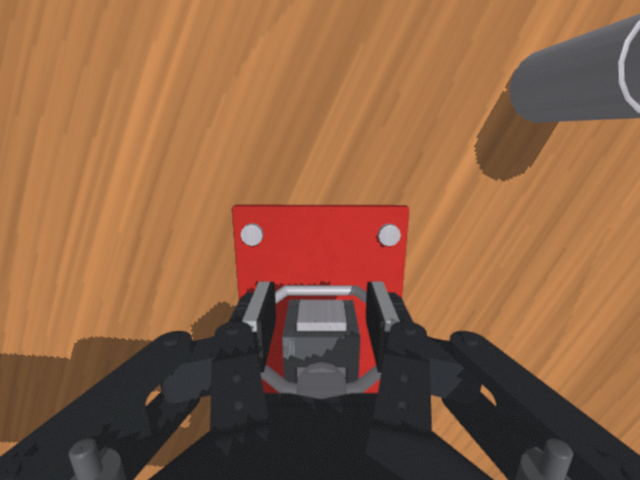

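View pics/sd10z.png

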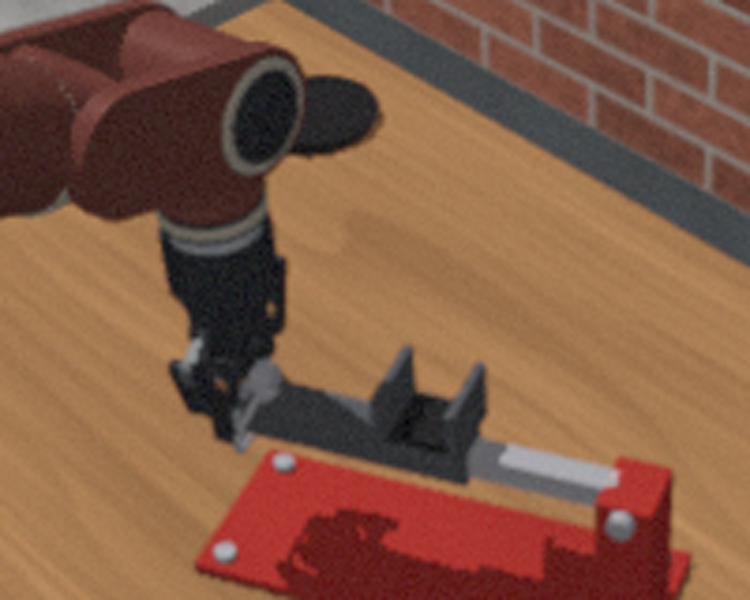

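```bash
python3 -c "
from h import *
W=S(cloud(load('wr10')))
for u in (300,320,340):
  for v in range(282,300,3): print(u,v,np.round(W[v,u],1))
for (u,v) in ((262,330),(262,290),(270,290),(378,290),(320,380)): print(u,v,np.round(W[v,u],1))
"
```

```text
300 282 [-15.  111.1  10.8]
300 285 [-15.1 108.4  10.5]
300 288 [-10.  145.8  92.5]
300 291 [-10.  144.7  93.5]
300 294 [-10.  142.8  93.2]
300 297 [-15.2  98.1  10.6]
320 282 [  0.5 111.2  10.9]
320 285 [  0.5 108.7  11.1]
320 288 [  0.2 146.   92.8]
320 291 [  0.2 144.4  93. ]
320 294 [  0.2 142.4  92.4]
320 297 [ 0.5 98.5 11.4]
340 282 [ 16.  111.   10.5]
340 285 [ 15.9 108.9  11.5]
340 288 [ 10.3 146.2  93.1]
340 291 [ 10.3 144.5  93.2]
340 294 [ 10.4 142.4  92.2]
340 297 [16.2 98.  10.4]
262 330 [-21.2 151.9 139.7]
262 290 [-24.5 157.3 118. ]
270 290 [-21.2 157.1 117.7]
378 290 [ 24.8 157.  117.2]
320 380 [1.000e-01 1.335e+02 1.444e+02]
```

{"api": "arm_command", "payload": {
  "motion": [
    [[0,0,0,0.0017,-0.0036,0,0.5],[0,0,0,0.0017,-0.0036,0,0.5],[0,0,0,0.0017,-0.0036,0,0.5]]
  ]
}}

```text
clock: 9.9
eef_pos: [469.4, 164.1, 117.4]
tcp_rot: [0.887, 1.399, -0.868]
ft_force: [-9.2, 21.6, 9.1]
grip_width: 43.0
```

```bash
python3 -c "
from h import *
rep();snap('wrist','wr11')
W=S(cloud(load('wr11')))
m=(abs(W[...,2]-90)<12)&(abs(W[...,0])<16); print(m.sum(),np.median(W[m],0))"
```

```text
t 9.9 tcp [469.4 164.1 117.4] stand [ -0.6 139.9 117.4] toolx [-0.004  0.016 -1.   ] yaw 25.4 f(stand) [ 0.9 23.5  9.1] w 43.0
0 [nan nan nan]
  return _methods._mean(a, axis=axis, dtype=dtype,
  ret = um.true_divide(
```

View pics/wr11.png

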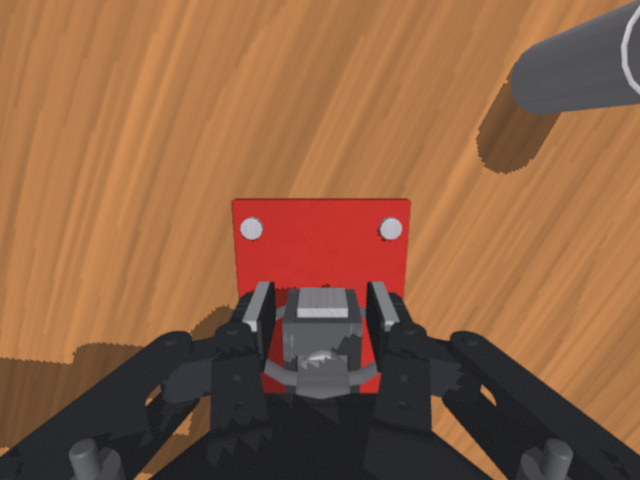

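The 23 N reaction comes with the fingers' rear faces at pin +2 mm, so the ring is at its stop. Backing off along +y, then up.

{"api": "arm_command", "payload": {
  "motion": [
    [[0,0,0,0,0,0,0.5],[0,0,0,-0.006,0.013,0,0.5],[0,0,0,-0.009,0.018,0,0.5],[0,0,0,0,0,0.045,0.5],[0,0,0,0,0,0.045,0.5],[0,0,0,0,0,0.045,0.5],[0,0,0,0.03,-0.03,0.02,0.5],[0,0,0,0.03,-0.03,0,0.5],[0,0,0,0,0,0,0.5]]
  ]
}}

```text
clock: 10.85
eef_pos: [505.5, 136.5, 270.7]
tcp_rot: [0.874, 1.413, -0.878]
ft_force: [-0.8, -0.0, -1.0]
grip_width: 42.8
```

```bash
python3 -c "
from h import *
rep();snap('wrist','wr12');snap('side','sd12')
cv2.imwrite('pics/sd12z.png',cv2.resize(cv2.imread('pics/sd12.png')[120:280,180:380],(750,600),interpolation=cv2.INTER_CUBIC))
for f in ['wr12','sd12']:
  P=S(cloud(load(f))).reshape(-1,3); x,y,z=P.T
  for n,m in (('head',(abs(z-157)<5)&(abs(x)<10)&(y>115)&(y<145)),('ringside',(z>80)&(z<125)&(abs(x)>18)&(abs(x)<40)&(y>90)&(y<180)),('lo',(z>80)&(z<98)&(abs(x)<40)&(y>90)&(y<180))):
    Q=P[m]
    if len(Q): print(f,n,len(Q),np.round(np.percentile(Q,[5,50,95],axis=0),1).tolist())
"
```

```text
t 10.85 tcp [505.5 136.5 270.7] stand [ 20.1  99.5 270.7] toolx [-0.022  0.011 -1.   ] yaw 25.7 f(stand) [-0.8  0.4 -1. ] w 42.8
wr12 head 526 [[-7.3, 119.7, 154.3], [0.8, 127.1, 156.7], [8.8, 133.9, 157.8]]
wr12 ringside 201 [[-31.6, 124.5, 92.0], [19.2, 127.2, 100.6], [34.0, 128.7, 122.6]]
wr12 lo 94 [[-24.1, 124.0, 88.4], [17.4, 126.8, 94.5], [24.8, 128.6, 97.7]]
sd12 head 28 [[-8.9, 118.3, 152.5], [-2.2, 125.5, 156.3], [5.5, 131.9, 158.8]]
sd12 ringside 43 [[-35.8, 95.5, 90.6], [-20.5, 124.3, 114.7], [-18.1, 130.0, 124.6]]
sd12 lo 13 [[-28.2, 123.1, 88.9], [-18.1, 125.2, 90.6], [-4.9, 128.6, 95.4]]
```

View pics/sd12z.png

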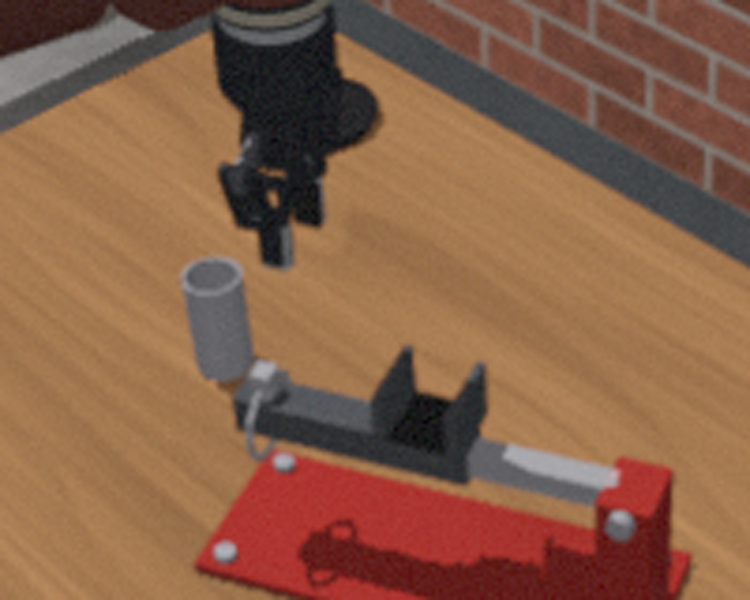

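View pics/wr12.png

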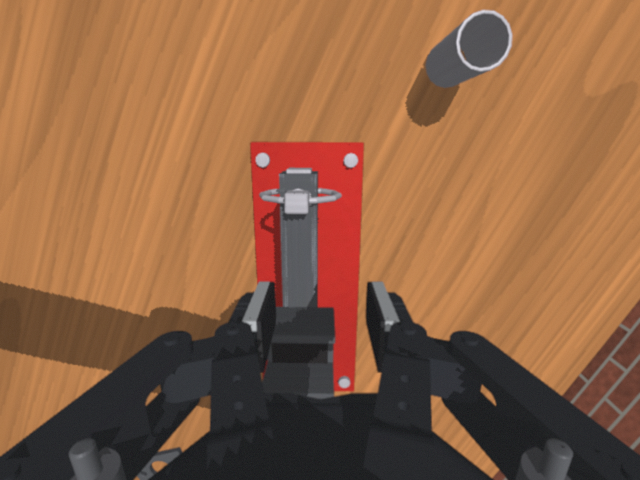

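The ring hangs straight down: its lower wire is at stand y≈127, the same as the head, at z≈88–95. The pin is home with its head top at 156.7. The bystanders were never touched, so I hand in the job.

```bash
python3 -c "
from h import *
print(arm.close_job())"
```

```text
the job is handed in; nothing more can be done
None
```

The cradle is locked onto the arm: its linchpin is fully home and its ring hangs straight down around the arm. I handed the job in at about 11 s of the 67 s allowed; the hand-in reports no verdict.

- **Slide:** I pushed the cradle's back out along the arm by about 37 mm. The force rose to about 13 N, and the linchpin's head had dropped from 192 to 181 mm above the bench, so its nose was in the hole.
- **Linchpin:** I pressed the head down with closed fingers until it stopped at about 36 N. The head top measured 156.7 mm, against an expected 156 mm, with the ring still up at about 0.85 rad.
- **Ring:** With the fingers half open around the arm, I swung the ring over the top, down past the free end, and back against its stop at about 23 N.

**Last checks:** After backing off, the ring's lower wire was at stand y ≈ 125–127 mm. The linchpin's head was at 126–127 mm, so the ring hangs within a few hundredths of a radian of straight down. The head top was still at 156.7 mm.

**Discrepancies:**
- The tool drifted up to 10 mm in height and 5 mm sideways during the slow pushes. I corrected it as I went, and no check failed.
- The side camera read about 2–6 mm off in x against the other two.
- I judged the bystanders undisturbed from the tool's path and the pictures. I did not measure their final positions.

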